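# Show the vial's band to the bench camera with the pop-up mirror

## Task

Grip the bar knob of the pop-up inspection mirror, pull the sprung mirror straight up out of its housing to its stop, and only then turn it until the black band on the sample vial, reflected in the mirror, appears in the middle of the bench camera's view. Finish still gripping the knob, holding the mirror all the way up and at that angle. Leave the vial, the bottle, the slide box and the jar where they stand.

Things in the scene. Friction and masses are not known exactly. Their poses are not given: they have to be found in the camera images.
- knob: Bar knob of the pop-up mirror: upright aluminium bar 14 mm thick (x), 46 long (y), 38 tall, gripped from above across the 14 mm. It stands on a flat black cap disc, 64 mm diameter; cap and mirror turn and rise with it. Origin: centre of the bar's underside, on the mirror's vertical turning axis; 66 mm above the bench when down, 111 when up. Its x axis, and a white line on the cap, point where the mirror faces.
- mirror_lift (a joint): How far the mirror is pulled up, in m: 0 down in the housing, 0.045 at the upper stop. A spring and the weight pull it down with about 3.7 N at the bottom, 6.6 N at the stop; it drops back when let go.
- mirror (a joint): Turn of the mirror about the vertical axis through the knob, in rad, anticlockwise from above counting up. At 0 the mirror faces at right angles to the camera's line of sight, and at -pi/2 it would face straight at the camera. It can turn from -1.75 to 1.0; a light friction (0.03 N m) keeps it where it is left.
- mirror_face (a point): Centre of the flat upright mirror (42 mm wide, 33 tall), on the turning axis, 28 mm below the knob's underside; it faces along this point's x axis and is parallel to the bar's long side. 38 mm above the bench when down, hidden in a fixed white round housing (72 mm diameter, 60 tall, same axis); 83 mm above the bench when up.
- lens (a point): Centre of the front glass of the bench camera, a small white box camera with a black lens barrel on a post, fixed to the same aluminium rail as the mirror, 161 mm from the mirror's turning axis and 83 mm above the bench. It looks level and straight at the turning axis.
- band (a point): Centre of the black band (10 mm wide, 28 mm diameter, all round) on the sample vial's white label, 83 mm above the bench, level with the lens and the raised mirror. For the camera to see it in the middle, the mirror must face along the bisector of the two level directions from the turning axis to the lens and to the band.
- vial_stand: The sample vial, 28 mm diameter, 124 mm tall, upright in a round steel foot of 52 mm diameter and 20 mm height; loose, about 0.45 kg; 120 to 200 mm from the mirror. Origin: centre of the foot's underside.
- sight_line (a point): Not a solid thing: the camera's line of sight after the mirror. Origin on the turning axis at the mirror's middle; x points along the reflected line of sight for the mirror's present turn, z up. The band is in the middle of the camera's view when it lies on this x axis. It turns two degrees for each degree of the mirror.
- reagent_bottle: Bystander: amber bottle, 60 mm diameter, 135 mm tall, loose. Origin: centre of its underside.
- slide_box: Bystander: flat lidded slide box, 87 x 72 x 40 mm, loose. Origin: centre of its underside.
- specimen_jar: Bystander: low jar with a pale label and a white lid, 52 mm diameter, 62 mm tall, loose. Origin: centre of its underside.
There are look-alikes about, which are no part of the job. Leave any blue look-alike of the vial_stand alone.

How it is judged (in metres and radians):
On the way, in this order (a step that is already met when the one before it is completed fails the run):
1. the mirror is pulled up to its stop (not yet showing the band) (value of joint mirror_lift above 0.039 m and contact force between the fingers and knob above 1 N), for 0.2 s.
2. the raised mirror is turned until the band shows in the middle of the camera's view (all of step 1 and y of band in the frame of sight_line between -0.014 and 0.014 m and x of band in the frame of sight_line above 0.05 m), for 0.2 s.
At the end, for the whole second after the job is handed in: The fingers still grip the knob (more than 1 N), the mirror is held up within 6 mm of its stop, and the vial's band lies within 14 mm sideways of the camera's reflected line of sight; the vial stands where it was, within 10 mm (all of step 2 and distance of vial_stand from where it was at the start of the episode below 0.01 m and angle between vial_stand's own z axis and vertical below 0.1 rad); the arm keeps its last pose, push and grip.
It fails at once if the sample vial is moved or tipped (distance of vial_stand from where it was at the start of the episode above 0.012 m or angle between vial_stand's own z axis and vertical above 0.2 rad).
It fails at once if the reagent bottle is moved or tipped (distance of reagent_bottle from where it was at the start of the episode above 0.02 m or angle between reagent_bottle's own z axis and vertical above 0.3 rad).
It fails at once if the slide box is moved or tipped (distance of slide_box from where it was at the start of the episode above 0.02 m or angle between slide_box's own z axis and vertical above 0.3 rad).
It fails at once if the specimen jar is moved or tipped (distance of specimen_jar from where it was at the start of the episode above 0.02 m or angle between specimen_jar's own z axis and vertical above 0.3 rad).
It also fails if it takes over 30 s, if anything falls off the work surface, if the arm or the gripper's body presses on something with over 40 N, if the wrist force passes 120 N, or if a joint passes its speed limit or range.

## Robot

A 6-joint arm with a two-finger parallel gripper is mounted at the origin on the work surface. World frame = base frame: x ahead of the robot, y to its left, z up, the work surface at z = 0. Lengths are in mm, angles in rad, forces in N, time in s.
With the tool pointing down it reaches from about 250 to 775 mm from the base axis. Payload 4 kg.
Tool frame: the origin (TCP) lies between the finger pads; the fingertips stand 11 mm ahead of it and the grasp point (between the pads) lies 8 mm behind it; z points along the fingers, y is the line along which they close (so a half turn about z gives the same grasp; the last joint's range is limited). The gripper opens to 85 mm and grips with 20 to 120 N. Pads are 22 mm wide; open, the fingers measure 114 mm over their backs; the gripper's body (76 mm by 85 mm) begins 54 mm behind the grasp point. The pads swing forward as they close: fully open they stand 13 mm farther back than shut.
Start: joints at [-0.103, 0.087, 1.371, -0, 1.684, -0.103], TCP at [550.015, -0.006, 242.341] pointing down, gripper open.
Joint ranges: [-3.1, 3.1], [-0.76, 2.03], [0.27, 2.55], [-1.08, 4.22], [0.17, 2.65], [-2.57, 2.57]. Speed limits (rad/s): [2.79, 2.79, 3.14, 3.14, 3.14, 3.14].

## Interface

Orientations are given as a unit quaternion [w, x, y, z].
In Python, from plant import r, viewer, outline_of, mark_of gives the robot as it stands.
- The arm moves only by the tool arm_command, never from a script. Its argument "targets" is one flat list of numbers, 7 for each row, row after row: the shift along the tool's x, y, z normalised to -1 to 1, where 1 is 0.04 m, then the turn, a rotation vector about the tool's x, y, z normalised to -1 to 1, where 1 is 0.15 rad, then the opening, from -1 (shut) to 1 (fully open), so that 0 is half open. In form: [tx, ty, tz, rx, ry, rz, hand, tx, ty, tz, rx, ry, rz, hand, ...]. A call has 1 to 10 rows; each row shifts and turns the commanded pose from where the row before left it, along the tool's axes as they then stand; what a row does not reach is not made up. A row lasts 1/8 s, in which the tool goes at most 62.5 mm and 10.7 degrees, less where a joint would pass 70% of its speed; a pose out of reach is approached as far as the arm can. A call with a number of a shift or a turn outside -1 to 1 is refused whole. A call with a gripper value outside its range is refused whole. The fingers move at their own pace and stop on an object; "grip_force" is the grip in N (left out, the last holds). Time passes only in rows, so rows that do not move let the fingers close. It gives the time, the measured TCP pose, the force, the opening and the grip force at its end, in the units of the state.
- r.state(): the state, without advancing time (a new reading comes with each control period).
- viewer.grab_frame(name): name is "scene" or "side" or "wrist"; returns (picture, depth): 480x640x3 uint8, red, green, blue; 480x640 float32, mm along the optical axis (not along the pixel's ray), 0 where there is no reading.
- viewer.get_calibration(name): a dict with "mtx" (3x3 intrinsics, pixels), "R" (3x3) and "t" (3): a world point X has camera coordinates R X + t; the wrist camera has in their place "tool_from_camera" (4x4, takes a point from camera to tool coordinates, whose origin is the TCP and whose axes are the flange's). Camera axes: x right, y down, z forward; pixel columns grow to the right and rows downward; lengths in mm; the calibration is good to about 2 mm. A picture is of the moment at which its call begins: read the wrist's pose just before it. get_calibration takes no time and is no camera call.
- r.job_done(): hands the job in; it is judged then, once.
Trained networks look in the newest picture that a camera, given by its name, has taken for a name from the list of things; names that differ only in an ending like _2 or _b are one class to them, and where a whole thing is asked for, a point or a joint stands for the part that bears it (a point fixed in the world has none). Each returns a list of dicts, best first, with "conf" (0 to 1); they miss things now and then, are a little off and sometimes report something else, mostly with a low value. They report only what shows in the picture. A call takes as long as a camera call. They do not tell look-alikes from the thing itself.
- outline_of(camera, label): "region" (480x640 bool, what is visible of it) and "bbox" ([centre column, centre row, width, height] in pixels, round what is visible of it).
- mark_of(camera, label): "at" ([row, column] in pixels: a listed point, or the origin of a listed thing).
The state is a dict: "time": time; "joints": joint angles; "qvel": joint speeds; "joint_efforts": joint torques, N m; "eef_pos": TCP position; "orientation": TCP orientation; "wrist_force": force on the tool from outside, world axes, zero at the start; "wrist_torque": the same for the moment, N m; "finger_gap": finger opening in mm; "finger_force": force on a finger pad.
Only numpy, scipy, OpenCV 4.12 (cv2) and the standard library are available. Lean on these libraries where they do the work, as an engineer would, in place of code of your own. Each camera call takes 0.05 s, during which the arm holds its last target. There are 200 camera calls.

## Working session

There is one attempt and no reset: what is moved stays moved. The work goes in short steps, Python scripts to look and compute and a tool call to move; the robot and the scene stay as the last step left them, time stands still between calls to the robot, and variables do not carry over. Pictures are saved under pics/ and viewed, at most 10 in all, crops included, and the job is handed in when it is done.

Besides the shell and the picture viewer there is one more tool, called after "Request:" as name(argument=value, ...) on one line, values as JSON. arm_command: Moves the arm, as the interface text tells. Scaled input: -1 to 1 covers 0.04 m each way for a shift and 0.15 rad each way for a turn. Its arguments: {"type":"object","properties":{"targets":{"type":"array","items":{"type":"number","minimum":-1,"maximum":1}},"grip_force":{"type":"number"}},"required":["targets"]}

```bash
mkdir -p pics; ls
cat > h.py <<'E'
import numpy as np, cv2
from plant import r, viewer, outline_of, mark_of
def save(n,img): cv2.imwrite('pics/'+n, cv2.cvtColor(img,cv2.COLOR_RGB2BGR))
def world(cam,u,v,d=None,z=None):
    c=viewer.get_calibration(cam);K,R,t=[np.array(c[k],float) for k in('mtx','R','t')]
    ray=np.linalg.inv(K)@np.array([u,v,1.]); o=-R.T@t; w=R.T@ray
    s=d if d is not None else (z-o[2])/w[2]
    return o+s*w
E
python3 - <<'E'
from h import *
for c in('scene','side'):
    im,d=viewer.grab_frame(c); save(c+'.png',im); np.save(c+'.npy',d)
    for n in('knob','lens','vial_stand','band','mirror_face'):
        for m in mark_of(c,n):
            v,u=m['at']; D=d[int(round(v)),int(round(u))] if 0<=v<480 and 0<=u<640 else 0
            print(c,n,round(m['conf'],2),np.round([u,v]),np.round(world(c,u,v,d=D)))
print(r.state())
E
```

```text
pics
scene lens 0.95 [258. 268.] [543. -55.  96.]
scene vial_stand 0.82 [420. 288.] [650. 170.  17.]
scene vial_stand 0.56 [444. 255.] [612. 256.  15.]
scene vial_stand 0.48 [409. 220.] [511. 264.  20.]
scene band 0.73 [425. 248.] [647. 174.  96.]
scene band 0.62 [452. 214.] [605. 268.  93.]
scene mirror_face 0.96 [331. 240.] [520.  90.  64.]
side knob 0.62 [348. 262.] [485. 135.  90.]
side lens 0.92 [338. 202.] [530. -47.  83.]
side vial_stand 0.85 [259. 307.] [595. 289. 123.]
side vial_stand 0.78 [268. 353.] [588. 291.  19.]
side band 0.84 [256. 274.] [628. 198.  98.]
side mirror_face 0.94 [344. 277.] [490. 143.  62.]
{'time': 0.6, 'joints': array([-1.03124906e-01,  8.71721641e-02,  1.37071974e+00, -1.73281164e-05,
        1.68358155e+00, -1.03099760e-01]), 'qvel': array([ 8.66605308e-04, -2.78096060e-04,  7.51260825e-04, -4.71197475e-04,
        1.92721238e-03,  8.99000133e-05]), 'joint_efforts': array([-6.96499974e-04, -3.51450455e+01, -3.13264918e+01, -2.38941211e-04,
        4.08968472e-04, -4.86044058e-06]), 'eef_pos': array([ 5.50010755e+02, -2.48623303e-02,  2.42346076e+02]), 'orientation': array([5.16833307e-05, 7.07116360e-01, 7.07097200e-01, 3.08979651e-05]), 'wrist_force': array([0.06903238, 0.3689689 , 0.04447832]), 'wrist_torque': array([0.03462935, 0.07576699, 0.03207571]), 'finger_force': 0.0, 'finger_gap': 85.28391020515313}
```

View pics/scene.png

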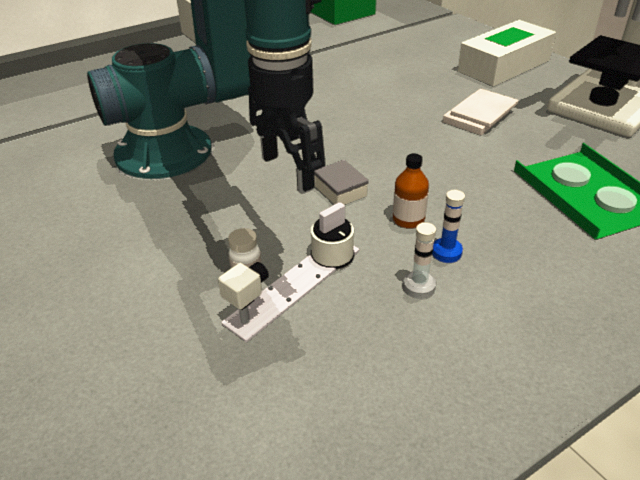

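View pics/side.png

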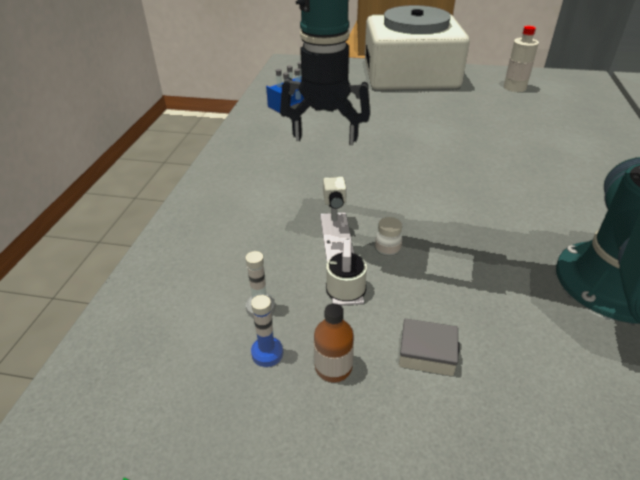

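The scene picture shows these vial candidates:
- Steel-footed vial at scene (422,262), side (258,282).
- Blue-footed look-alike at scene (450,228), side (265,330).

I choose the steel-footed one. The only knob is at scene (332,217), side (347,255), on the rail with the camera. The jar is at scene (243,245), the bottle at (411,190) and the slide box at (341,182).

```bash
cat >> h.py <<'E'
def cloud(cam,d):
    c=viewer.get_calibration(cam);K,R,t=[np.array(c[k],float) for k in('mtx','R','t')]
    v,u=np.mgrid[0:480,0:640]
    P=np.stack([(u-K[0,2])/K[0,0]*d,(v-K[1,2])/K[1,1]*d,d],-1)
    return (P-t)@R
E
python3 - <<'E'
from h import *
from scipy.optimize import least_squares
pc={c:cloud(c,np.load(c+'.npy')) for c in('scene','side')}
def fit(c,box,rad,zr,g):
    u0,v0,u1,v1=box; P=pc[c][v0:v1,u0:u1].reshape(-1,3)
    P=P[(P[:,2]>zr[0])&(P[:,2]<zr[1])&(np.hypot(P[:,0]-g[0],P[:,1]-g[1])<60)]
    s=least_squares(lambda q:np.hypot(P[:,0]-q[0],P[:,1]-q[1])-rad,g,loss='soft_l1',f_scale=2)
    return len(P),np.round(s.x,1),np.round(np.median(abs(s.fun)),2)
print('housing',fit('scene',(305,205,365,275),36,(12,55),(510,112)),fit('side',(320,240,375,310),36,(12,55),(500,115)))
print('vial',fit('scene',(405,220,440,290),14,(35,118),(655,180)),fit('side',(244,250,270,296),14,(35,118),(625,185)))
# knob top points
for c,b in(('scene',(315,200,350,235)),('side',(335,235,360,275))):
    P=pc[c][b[1]:b[3],b[0]:b[2]].reshape(-1,3);T=P[(P[:,2]>97)&(P[:,2]<112)]
    if len(T)>5:
        m=T.mean(0);w,V=np.linalg.eigh(np.cov(T[:,:2].T));print(c,'top',len(T),m.round(1),w.round(1),np.degrees(np.arctan2(V[1,1],V[0,1])))
    T=P[(P[:,2]>60)&(P[:,2]<72)];print('cap',len(T),T.mean(0).round(1),T[:,2].std())
for c,b in(('scene',(215,255,270,330)),('side',(320,175,350,215))):
    P=pc[c][b[1]:b[3],b[0]:b[2]].reshape(-1,3);T=P[P[:,2]>90];print(c,'cam box',len(T),np.median(T,0).round(1),T.min(0).round(),T.max(0).round())
for n in('bottle','box','jar'): pass
for c,b in(('scene',(300,190,470,300)),('side',(230,160,400,310))):
    im=cv2.imread(f'pics/{c}.png')[b[1]:b[3],b[0]:b[2]];im=cv2.resize(im,None,fx=3.5,fy=3.5,interpolation=cv2.INTER_CUBIC);cv2.imwrite(f'pics/{c}_c.png',im)
E
```

```text
housing (838, array([493.2, 109.8]), np.float64(0.67)) (677, array([490.1, 110.9]), np.float64(0.55))
vial (701, array([652.6, 165.6]), np.float64(2.8)) (504, array([633. , 183.1]), np.float64(0.65))
scene top 194 [496.4 107.  101.8] [ 18.4 181.5] 95.67041594598842
cap 354 [500.  108.1  65.7] 2.111334419981806
side top 154 [489.6 115.3 102.2] [ 16.2 186.2] 95.09353153328898
cap 402 [488.5 114.5  65.3] 1.4597165132954806
scene cam box 1039 [551.2 -87.8 100.9] [ 521. -325.   90.] [1138.  -44.  692.]
side cam box 441 [539.6 -70.5 100.6] [ 414. -113.   90.] [569. 752. 655.]
```

View pics/scene_c.png

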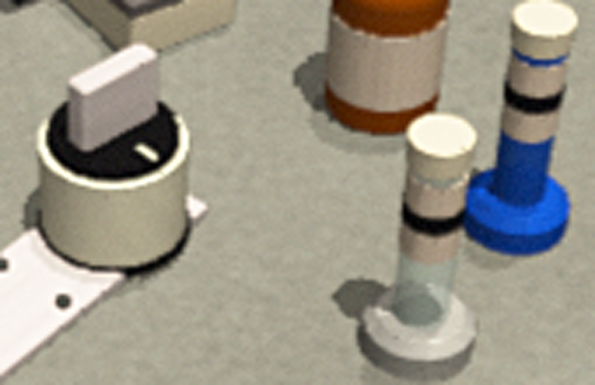

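The close crop confirms the choice. The steel-footed vial has its black band at about scene (424,253), the look-alike beside it is blue, and the cap's white line (scene (342,234)) points towards +x. Next I refine the vial and the camera direction.

Run:
```python
from h import *
from scipy.optimize import least_squares
pc={c:cloud(c,np.load(c+'.npy')) for c in('scene','side')}
ax={'scene':(493.2,109.8),'side':(490.1,110.9)}
for c,vb,cb,rb in(('scene',(405,220,440,290),(215,255,270,330),(220,240,362,340)),('side',(244,250,270,296),(320,175,350,215),(310,205,370,306))):
    P=pc[c][vb[1]:vb[3],vb[0]:vb[2]].reshape(-1,3)
    for z0,z1 in((68,98),(100,118)):
        T=P[(P[:,2]>z0)&(P[:,2]<z1)&(np.hypot(P[:,0]-645,P[:,1]-175)<45)]
        s=least_squares(lambda q:np.hypot(T[:,0]-q[0],T[:,1]-q[1])-14,(645,178),loss='soft_l1',f_scale=2)
        d=s.x-ax[c];print(c,'vial',z0,len(T),s.x.round(1),np.median(abs(s.fun)).round(2),'az',np.degrees(np.arctan2(d[1],d[0])).round(1),'dist',np.hypot(*d).round(1))
    T=P[(P[:,2]>120)&(P[:,2]<128)];print('captop',len(T),T.mean(0).round(1))
    # foot
    T=P[(P[:,2]>3)&(P[:,2]<24)&(np.hypot(P[:,0]-645,P[:,1]-175)<45)]
    print('foot mean',len(T),T.mean(0).round(1))
    P=pc[c][cb[1]:cb[3],cb[0]:cb[2]].reshape(-1,3)
    T=P[(P[:,2]>60)&(P[:,2]<125)&(np.hypot(P[:,0]-540,P[:,1]+70)<60)];top=T[T[:,2]>T[:,2].max()-4]
    def rep(n,m):
        d=np.array(m[:2])-ax[c];print(c,n,np.round(m,1),'az',np.degrees(np.arctan2(d[1],d[0])).round(1),'dist',np.hypot(*d).round(1))
    rect=cv2.minAreaRect(top[:,:2].astype(np.float32));print('camtop',len(top),T[:,2].max().round(1),rect); rep('camtop',rect[0])
    im=cv2.imread(f'pics/{c}.png')[rb[1]:rb[3],rb[0]:rb[2]];Q=pc[c][rb[1]:rb[3],rb[0]:rb[2]]
    m=(im.min(-1)>170)&(Q[...,2]<16)&(Q[...,2]>-4);n,l,st,_=cv2.connectedComponentsWithStats(m.astype(np.uint8));k=1+st[1:,4].argmax()
    T=Q[l==k];print('rail',len(T),T[:,2].mean().round(1),cv2.minAreaRect(T[:,:2].astype(np.float32)))
    lv=[m for m in mark_of(c,'lens')][:1]
    if lv: v,u=lv[0]['at'];rep('lens@83',world(c,u,v,z=83))
    for m in mark_of(c,'band'): v,u=m['at'];rep('band@83 %d %d'%(u,v),world(c,u,v,z=83))
```

```text
scene vial 68 263 [635.4 182.9] 0.7 az 27.2 dist 159.9
scene vial 100 168 [635.7 182.6] 0.61 az 27.1 dist 160.0
captop 204 [637.2 180.8 123. ]
foot mean 372 [641.9 175.8  17.7]
camtop 544 104.6 ((549.01171875, -89.26007080078125), (43.339908599853516, 45.45476531982422), 15.605010032653809)
scene camtop [549.  -89.3] az -74.3 dist 206.7
rail 2135 6.9 ((524.596923828125, -16.128189086914062), (64.51615905761719, 203.03416442871094), 15.450338363647461)
scene lens@83 [530.2 -49.5  83. ] az -76.9 dist 163.5
scene band@83 424 247 [636.1 184.8  83. ] az 27.7 dist 161.4
scene band@83 452 213 [595.8 278.3  83. ] az 58.6 dist 197.3
side vial 68 208 [624.1 206.1] 2.83 az 35.4 dist 164.3
side vial 100 130 [623.7 206.3] 2.83 az 35.5 dist 164.2
captop 181 [631.4 187.2 123.1]
foot mean 5 [622.8 166.   18.3]
camtop 222 104.5 ((543.6996459960938, -85.01754760742188), (40.828922271728516, 45.05591583251953), 17.57251739501953)
side camtop [543.7 -85. ] az -74.7 dist 203.1
rail 566 7.0 ((529.7280883789062, -32.22856140136719), (53.99512481689453, 158.76419067382812), 14.859304428100586)
side lens@83 [529.7 -47.2  83. ] az -75.9 dist 163.0
side band@83 256 274 [633.3 183.8  83. ] az 27.0 dist 160.7
```

Request:
arm_command(targets=[0.7,-0.36,0.25,0,0,0,1,0.7,-0.36,0.25,0,0,0,1,0.7,-0.36,0.25,0,0,0,0.2,0.66,-0.37,0.25,0,0,0,0.2,0,0,0,0,0,-0.63,0.2,0,0,0,0,0,0,0.2])

```text
time: 1.55
eef_pos: [491.9, 110.7, 202.4]
orientation: [0.0, 0.673, 0.74, 0.0]
wrist_force: [-0.3, -0.3, -0.0]
finger_gap: 51.3
finger_force: 0.0
```

Run:
```python
from h import *
from scipy.spatial.transform import Rotation as Ro
s=r.state();im,d=viewer.grab_frame('wrist');save('w1.png',im)
c=viewer.get_calibration('wrist');K=np.array(c['mtx']);M=np.array(c['tool_from_camera'])
q=s['orientation'];R=Ro.from_quat([q[1],q[2],q[3],q[0]]).as_matrix()
v,u=np.mgrid[0:480,0:640];P=np.stack([(u-K[0,2])/K[0,0]*d,(v-K[1,2])/K[1,1]*d,d],-1)
T=P@M[:3,:3].T+M[:3,3];W=T@R.T+s['eef_pos']
g=(d>0)&(np.hypot(W[...,0]-492,W[...,1]-110)<35)&(W[...,2]>100)&(W[...,2]<108)
print(s['eef_pos'],R[:,1],g.sum());A=W[g];print(A.mean(0))
rc=cv2.minAreaRect(A[:,:2].astype(np.float32));print(rc)
w,V=np.linalg.eigh(np.cov(A[:,:2].T));print(w,np.degrees(np.arctan2(V[1,1],V[0,1])))
```

```text
[491.85747279 110.71210055 202.38392744] [9.95566924e-01 9.40555104e-02 2.45615119e-04] 1472
[493.28840527 110.23467456 103.15649167]
((493.3897399902344, 109.10006713867188), (13.914324760437012, 45.4217414855957), 6.959232330322266)
[ 15.49725799 166.17374321] 96.54250155732471
```

View pics/w1.png

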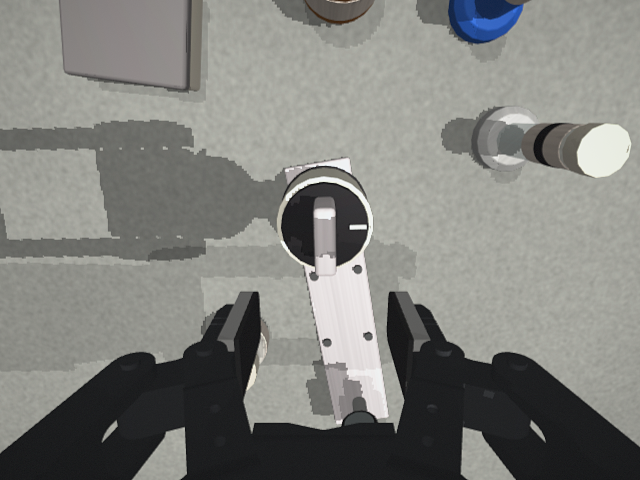

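The wrist picture shows the bar knob at pixel (325,235) between the fingers, with the white line at (358,227). The descent path is clear. The knob is at (493.3, 109.8) and faces about 6.7°. I'll go down and grip.

Request:
arm_command(targets=[0,0.035,0.75,0,0,-0.15,0.2,-0.02,0,0.75,0,0,0,0.2,0,0,0.75,0,0,0,0.2,0,0,0.7,0,0,0,0.2,0,0,0,0,0,0,0.2,0,0,0,0,0,0,-1,0,0,0,0,0,0,-1,0,0,0,0,0,0,-1,0,0,0,0,0,0,-1], grip_force=40)

```text
time: 2.72
eef_pos: [493.6, 109.7, 86.3]
orientation: [0.0, 0.665, 0.747, 0.0]
wrist_force: [-3.8, -1.6, 5.9]
finger_gap: 13.0
finger_force: 41.0
```

Request:
arm_command(targets=[0,0,-0.3,0,0,0,-1,0,0,-0.3,0,0,0,-1,0,0,-0.3,0,0,0,-1,0,0,-0.2,0,0,0,-1,0,0,0,0,0,0,-1,0,0,0,0,0,0,-1,0,0,0,0,0,0,-1])

```text
time: 3.6
eef_pos: [493.3, 109.7, 127.8]
orientation: [-0.0, 0.665, 0.747, -0.0]
wrist_force: [-0.4, -1.5, -6.5]
finger_gap: 13.3
finger_force: 39.5
```

Run:
```python
from h import *
from scipy.spatial.transform import Rotation as Ro
s=r.state();q=s['orientation'];R=Ro.from_quat([q[1],q[2],q[3],q[0]]).as_matrix()
print(s['eef_pos'],np.degrees(np.arctan2(R[1,1],R[0,1])),s['wrist_force'])
b=(300,160,460,290);im,d=viewer.grab_frame('scene');save('lift.png',cv2.resize(im[b[1]:b[3],b[0]:b[2]],None,fx=4,fy=4))
```

```text
[493.30303532 109.66707104 127.80578085] 6.701833691293452 [-0.43864469 -1.51996097 -6.52501155]
```

View pics/lift.png

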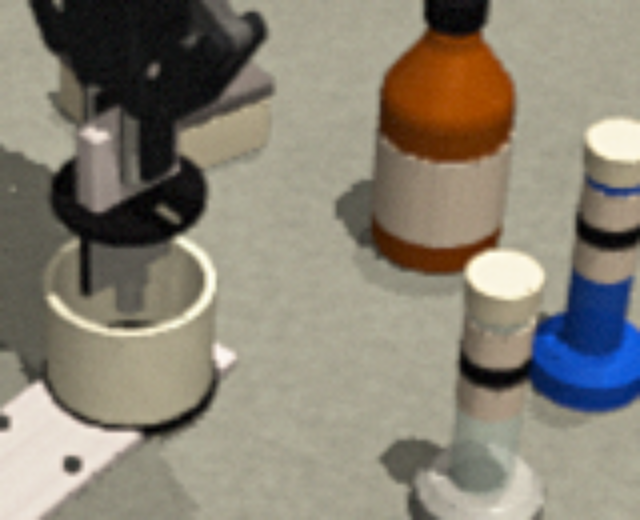

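The knob and mirror are up, with the cap at crop (128,195), clear of the housing. The lift is about 41.5 mm, so I nudge up to the stop.

Request:
arm_command(targets=[0,0,-0.05,0,0,0,-1,0,0,-0.05,0,0,0,-1,0,0,0,0,0,0,-1,0,0,0,0,0,0,-1])

```text
time: 4.15
eef_pos: [493.2, 109.7, 131.6]
orientation: [-0.0, 0.665, 0.747, -0.0]
wrist_force: [-0.3, 0.7, -11.9]
finger_gap: 13.5
finger_force: 40.0
```

At the stop (the pull rose to 12 N). Now turn −30.5°, from 6.7° to −23.8°.

Request:
arm_command(targets=[0,0,0,0,0,0.45,-1,0,0,0,0,0,0.45,-1,0,0,0,0,0,0.45,-1,0,0,0,0,0,0.45,-1,0,0,0,0,0,0.45,-1,0,0,0,0,0,0.45,-1,0,0,0,0,0,0.45,-1,0,0,0,0,0,0.4,-1,0,0,0,0,0,0,-1,0,0,0,0,0,0,-1])

```text
time: 5.4
eef_pos: [493.2, 109.5, 131.7]
orientation: [-0.0, 0.838, 0.546, -0.001]
wrist_force: [1.0, -1.5, -13.3]
finger_gap: 13.3
finger_force: 39.7
```

Run:
```python
from h import *
from scipy.spatial.transform import Rotation as Ro
s=r.state();q=s['orientation'];R=Ro.from_quat([q[1],q[2],q[3],q[0]]).as_matrix()
print(s['eef_pos'],np.degrees(np.arctan2(R[1,1],R[0,1])),s['wrist_force'],s['wrist_torque'],s['finger_force'])
for c in('scene','side'):
    im,d=viewer.grab_frame(c);save(c+'_f.png',im);P=cloud(c,d)
    for z0,z1,n in((103,117,'cap'),(118,135,'bar')):
        g=(np.hypot(P[...,0]-492,P[...,1]-110)<36)&(P[...,2]>z0)&(P[...,2]<z1);print(c,n,g.sum())
    # white line on cap: bright small pixels at z~111
    g=(np.hypot(P[...,0]-492,P[...,1]-110)<34)&(np.hypot(P[...,0]-492,P[...,1]-110)>15)&(abs(P[...,2]-111)<4)&(im.min(-1)>110)
    if g.sum(): m=P[g].mean(0);print('line',g.sum(),m,np.degrees(np.arctan2(m[1]-110.2,m[0]-(493.2 if c=='scene' else 490.5))))
    for n in('sight_line','mirror_face','band'):
        for m in mark_of(c,n)[:2]:print(n,m)
im=cv2.imread('pics/scene_f.png')[150:290,290:460];cv2.imwrite('pics/f_c.png',cv2.resize(im,None,fx=4,fy=4))
```

```text
[493.20503022 109.5024474  131.66360956] -23.765331848385024 [  0.96012808  -1.52376048 -13.3296268 ] [-0.39406119 -0.2832706   0.01038731] 39.70003545284271
scene cap 542
scene bar 225
line 4 [502.10431506 112.92938685 113.95453056] 17.04156258343647
sight_line {'at': [219.6, 331.1], 'conf': 0.58}
mirror_face {'at': [221.3, 332.4], 'conf': 0.96}
band {'at': [249.2, 423.5], 'conf': 0.91}
band {'at': [270.8, 260.1], 'conf': 0.17}
side cap 515
side bar 143
line 1 [519.13166773 123.93131152 107.43014207] 25.621666345133402
mirror_face {'at': [258.0, 344.6], 'conf': 0.66}
band {'at': [275.5, 257.2], 'conf': 0.75}
band {'at': [322.1, 266.2], 'conf': 0.69}
```

View pics/f_c.png

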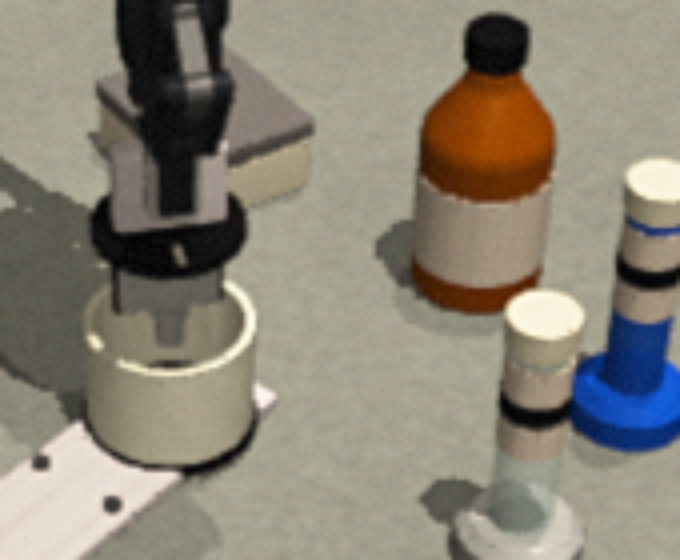

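The final crop shows the bar turned with the fingers and the white line at crop (180,255), i.e. scene (335,213.8). I check its angle at cap height, calibrated against the line's starting position.

Run:
```python
from h import *
a=np.array([493.2,109.8])
for n,u,v,z in(('start',342.0,233.7,66),('lift',300+167/4,160+212/4,111),('now',335,213.7,111)):
    p=world('scene',u,v,z=z)[:2]-a;print(n,p.round(1),np.degrees(np.arctan2(p[1],p[0])).round(1))
```

```text
start [25.7  1.9] 4.1
lift [28.  -0.5] -1.0
now [ 23.4 -10.3] -23.7
```

```bash
python3 -c "
from h import *
print(r.job_done())"
```

```text
the job is handed in; nothing more can be done
None
```

I handed the job in with the knob still gripped at 40 N, the mirror pulled up to its stop and then turned to about −23.8°, the angle I calculated to put the vial's band in mid-view; I could not see the bench camera's own picture, and no verdict came back.

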